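# Refit the valve knob of the bench inflator and hold the valve open

### The job

The control knob has come off the valve of the bench inflator. Pick it up, turn it so that its flat-sided bore matches the flat on the bare spindle and push it on fully home, then turn it so that its pointer faces the raised triangle on the dial. Press the knob down so that the spindle goes in against its spring, and finish holding it pressed in like that, without letting go; leave the other things where they lie.

Things in the scene. Friction and masses are not known exactly. Their poses are not given: they have to be found in the camera images.
- knob: Loose black control knob, 90 g, standing upright on the bench: a round skirt 60 mm across and 22 mm high with a straight bar grip on top (see knob_grip). Origin: centre of the underside; z up along the axis; x along the pointer, a nose at the skirt's foot that reaches 36.5 mm from the axis; a white line on the bar runs from the axis to the pointer end.
- knob_grip (a point): Middle of the knob's bar grip, on the axis, 36 mm above the underside. The bar is 56 mm long (along x), 18 mm thick (along y) and reaches from 23 to 48 mm above the underside. Axes as knob.
- knob_bore (a point): Mouth of the knob's bore, at the centre of the underside. The bore is 17.4 mm in diameter and 22 mm deep, with one flat 3.5 mm from the axis on the pointer (+x) side: the knob goes on only when its pointer points the way the spindle's flat faces, to within about 0.3 rad, and turns about 0.3 rad (play) before it takes the spindle along. Axes as knob.
- inflator: Grey valve box with an aluminium deck, 150 x 160 x 81 mm, fixed to the bench. Origin: centre of its underside; x points from the front to the pressure gauge at the back (55 mm across, leaning back, 76 mm behind the spindle, up to 60 mm above the deck). A brass relief valve, 45 mm high, and a plug stand at the deck's rear corners; a hose coupler sticks out 37 mm on the left (+y).
- dial_centre (a point): Centre of the round dial on the deck, on the spindle's axis, at deck height (81 mm above the bench). Fixed; z up, its x axis points to the raised triangle.
- dial_mark (a point): Inner tip of the raised triangle on the dial, 40 mm from the spindle's axis on the gauge side, 3.5 mm above the deck.
- spindle_seat (a point): On the upright bare steel spindle: the point of its axis at the top of its 29 mm flange, on which the knob's underside rests when fully home; 11 mm above the deck while not pressed; moves with the spindle. z up; x points the way the flat faces (as does a tab on the flange).
- spindle_tip (a point): Centre of the spindle's top, 20 mm above spindle_seat; same axes. The greased spindle is 16 mm in diameter with one flat 3 mm from its axis; its top 3.5 mm taper by 2 mm all round.
- valve_turn (a joint): Angle of the spindle in rad, counter-clockwise from above; 0 when its flat faces the raised triangle. It starts to the left of the triangle (0.7 to 1.25), turns with some friction (0.08 N m) and stays where it is left; stops at -1.6 and 1.6.
- valve_press (a joint): How far the spindle is pressed in, m: 0 up (at rest) to 0.006 at the stop. A spring pushes it up with 6 N at rest and 12 N at the stop, so it comes up again when let go. The knob slides onto the spindle with far less force than that.
- hex_key_set: Red folding hex key set, 30 x 90 x 22 mm, a bystander; origin at the centre of its underside.
- patch_tin: Flat red patch tin, 57 x 92 x 20 mm, a bystander; origin at the centre of its underside.
- bell: Bicycle bell, 53 x 66 x 31 mm, a bystander; origin at the centre of its underside.
- screwdriver_yellow: Screwdriver with a yellow handle, 25 x 170 x 25 mm, a bystander; origin at the centre of its underside.
- tyre_lever_1: Yellow tyre lever, 17 x 116 x 13 mm, a bystander; origin at the centre of its underside.
- knob_pointer (a point): Tip of the knob's pointer nose, 36.5 mm from the axis (+x), 4.5 mm above the underside. Axes as knob.

How it is judged (in metres and radians):
On the way, in this order (a step that is already met when the one before it is completed fails the run):
1. the knob is on the spindle: bore over the shaft with flat to flat, upright, less than 6 mm from home (z of knob in the frame of spindle_seat below 0.006 m and horizontal distance between knob and spindle_seat below 0.0025 m and angle between knob's own z axis and vertical below 0.12 rad and x of knob_pointer in the frame of spindle_seat above 0.025 m), for 0.2 s.
2. with the knob still on the spindle, its pointer faces the raised triangle (within 0.2 rad) (z of knob in the frame of spindle_seat below 0.006 m and horizontal distance between knob and spindle_seat below 0.0025 m and angle between the x axis of knob and the x axis of dial_centre, either way round below 0.2 rad and x of knob_pointer in the frame of spindle_seat above 0.025 m), for 0.2 s.
At the end, for the whole second after the job is handed in: Knob fully home (underside within 2 mm of the flange, axes within 2.5 mm, tilt under 0.12 rad, pointer over the spindle's flat), pointer within 0.2 rad of the triangle (spindle within 0.6), the robot touching the knob with over 2 N and keeping the spindle pressed in over 3.5 of its 6 mm, at rest (z of knob in the frame of spindle_seat below 0.002 m and horizontal distance between knob and spindle_seat below 0.0025 m and angle between knob's own z axis and vertical below 0.12 rad and angle between the x axis of knob and the x axis of dial_centre, either way round below 0.2 rad and value of joint valve_turn between -0.6 and 0.6 rad and value of joint valve_press above 0.0035 m and contact force between any of the fingers, the arm and knob above 2 N and linear speed of knob below 0.02 m/s and x of knob_pointer in the frame of spindle_seat above 0.025 m); the arm keeps its last pose, push and grip.
It fails at once if another thing on the bench is shifted by more than 30 mm (distance of any of hex_key_set, patch_tin, bell, screwdriver_yellow, tyre_lever_1 from where it was at the start of the episode above 0.03 m).
It also fails if it takes over 48 s, if anything falls off the work surface, if the arm or the gripper's body presses on something with over 40 N, if the wrist force passes 120 N, or if a joint passes its speed limit or range.

### The arm

A 6-joint arm with a two-finger parallel gripper is mounted at the origin on a cart in front of the work surface, level with it; the furniture and walls round the work are solid. World frame = base frame: x ahead of the robot, y to its left, z up, the work surface at z = 0. Lengths are in mm, angles in rad, forces in N, time in s.
With the tool pointing down it reaches from about 400 to 925 mm from the base axis. Payload 12.5 kg.
Tool frame: the origin (TCP) lies where the fingers leave the gripper's body, on its centre line; the fingertips stand 78 mm ahead of it and the grasp point (between the pads) lies 59 mm ahead of it; z points along the fingers, y is the direction in which the jaws open and shut (so a half turn about z gives the same grasp; the last joint's range is limited). The gripper opens to 95 mm and grips with 3 to 60 N. Pads are 20 mm wide; open, the fingers measure 119 mm over their backs; the gripper's body (75 mm by 180 mm) begins 59 mm behind the grasp point.
Start: joints at [1.022, 0.491, 1.559, -0, 1.092, -0.106], TCP at [267.777, 564.742, 292.261] pointing down, gripper open.
Joint ranges: [-3.1, 3.1], [-0.84, 2.19], [0.05, 2.79], [-1.13, 4.28], [0.06, 2.93], [-2.69, 2.69]. Speed limits (rad/s): [2.22, 2.22, 2.79, 3.14, 3.14, 3.14].

### API

Orientations are given as [roll, pitch, yaw] about the fixed x, y, z axes, in that order (R = Rz(yaw) Ry(pitch) Rx(roll)).
In Python, from cell import env, viewer, ticket, search_frame gives the robot as it stands.
- The arm moves only by the shell command python3 -m inch 'ROWS'. ROWS is a JSON object of lists of equal length, an entry for each row: "hand": the opening, from 0 (shut) to 1 (fully open); "delta_pos": the shift along the tool's x, y, z in cm, a list of three; "turn": the turn about the tool's z in rad. A call has 1 to 20 rows; each row shifts and turns the commanded pose from where the row before left it, along the tool's axes as they then stand; what a row does not reach is not made up. A row lasts 1/10 s, in which the tool goes at most 50 mm and 8.59 degrees, less where a joint would pass 70% of its speed; a pose out of reach is approached as far as the arm can. A call is refused whole if a number of a shift passes 5 or a number of a turn 0.15, either way. A call with a gripper value outside its range is refused whole. The fingers move at their own pace and stop on an object; the grip force is fixed at half the most. Time passes only in rows, so rows that do not move let the fingers close. It gives the time, the measured TCP pose, the force and the opening at its end, in the units of the state.
- env.state(): the state, without advancing time (a new reading comes with each control period).
- viewer.read_camera(name): name is "scene" or "side" or "wrist"; returns (picture, depth): 480x640x3 uint8, blue, green, red; 480x640 float32, mm along the optical axis (not along the pixel's ray), 0 where there is no reading.
- viewer.get_calibration(name): a dict with "fx", "fy", "cx", "cy" (pixels), "T" (4x4, takes a point from camera to world coordinates). Camera axes: x right, y down, z forward; pixel columns grow to the right and rows downward; lengths in mm; the calibration is good to about 2 mm. A picture is of the moment at which its call begins: read the wrist's pose just before it. get_calibration takes no time and is no camera call; for the wrist camera it gives the pose at the moment of the call.
- ticket.job_done(): hands the job in, once; it reports no verdict.
Trained networks look in the newest picture that a camera, given by its name, has taken for a name from the list of things; names that differ only in an ending like _2 or _b are one class to them, and where a whole thing is asked for, a point or a joint stands for the part that bears it (a point fixed in the world has none). Each returns a list of dicts, best first, with "p" (0 to 1); they miss things now and then, are a little off and sometimes report something else, mostly with a low value. They report only what shows in the picture. A call takes as long as a camera call.
- search_frame(camera, label): "centre" ([column, row] in pixels, amid what is visible of it).
The state is a dict: "t": time; "joints": joint angles; "qvel": joint speeds; "tau": joint torques, N m; "eef_pos": TCP position; "tcp_rot": TCP orientation; "ft_force": force on the tool from outside, world axes, zero at the start; "moment": the same for the moment, N m; "opening": opening from 0.0 (shut) to 1.0 (fully open).
Only numpy, scipy, OpenCV 4.12 (cv2) and the standard library are available. Lean on these libraries where they do the work, as an engineer would, in place of code of your own. Each camera call takes 0.05 s, during which the arm holds its last target.

## Working session

There is one attempt and no reset: what is moved stays moved. The work goes in short steps, Python scripts to look and compute and a shell command to move; the robot and the scene stay as the last step left them, time stands still between calls to the robot, and variables do not carry over. Pictures are saved under pics/ and viewed, and the job is handed in when it is done.

```bash
ls; mkdir -p pics
cat > h.py <<'E'
import numpy as np,cv2
from cell import env,viewer,ticket,search_frame
def shot(n,f):
    c=viewer.get_calibration(n); p,d=viewer.read_camera(n); cv2.imwrite('pics/'+f+'.png',p); np.savez('pics/'+f+'.npz',d=d,T=c['T'],k=[c['fx'],c['fy'],c['cx'],c['cy']]); return p,d,c
def w(c,d,u,v,r=1):
    q=d[int(v)-r:int(v)+r+1,int(u)-r:int(u)+r+1]; z=np.median(q[q>0])
    return (np.array(c['T'])@[(u-c['cx'])/c['fx']*z,(v-c['cy'])/c['fy']*z,z,1])[:3]
E
python3 - <<'E'
from h import *
s=env.state();print(s)
for n in['scene','side']:
    p,d,c=shot(n,n+'0'); print(n,np.round(c['T'],3).tolist(),c['fx'])
    for l in['knob','knob_grip','spindle_tip','inflator','dial_mark','knob_pointer']:
        for r in search_frame(n,l)[:2]:
            print(n,l,r,np.round(w(c,d,*r['centre'])))
E
```

```text
pics
{'t': 0.0, 'joints': array([ 1.02238910e+00,  4.91558933e-01,  1.55946579e+00, -1.84564639e-05,
        1.09168873e+00, -1.05572155e-01]), 'qvel': array([-0.00069039, -0.00110736, -0.00107213,  0.00039673, -0.00076807,
       -0.00068504]), 'tau': array([-9.07919621e-04, -6.12640929e+01, -2.58183843e+01,  6.92315586e-02,
        4.81304736e-02, -1.28253923e-04]), 'eef_pos': array([267.69543255, 564.58875229, 291.6564605 ]), 'tcp_rot': array([-3.14047637e+00, -1.01827604e-04,  2.69876605e+00]), 'ft_force': array([ 0.22614559, -0.45772592,  0.33933029]), 'moment': array([-0.00249366, -0.00253172, -0.00375916]), 'opening': 1.0002018974845033}
scene [[0.652, -0.478, 0.589, -219.133], [-0.758, -0.418, 0.5, -638.608], [0.007, -0.773, -0.635, 837.666], [0.0, 0.0, 0.0, 1.0]] 495.5355850447443
scene knob {'centre': [309.4, 266.1], 'p': 0.66} [449. -47.  26.]
scene knob_grip {'centre': [307.2, 266.9], 'p': 0.69} [437. -51.  34.]
scene knob_grip {'centre': [254.8, 214.0], 'p': 0.46} [461. 150.  80.]
scene spindle_tip {'centre': [344.9, 331.3], 'p': 0.66} [ 353. -234.   15.]
scene spindle_t
[... 289 characters left out ...]
er {'centre': [309.1, 263.5], 'p': 0.83} [446. -49.  37.]
scene knob_pointer {'centre': [421.4, 345.9], 'p': 0.67} [ 424. -379.   18.]
side [[0.971, -0.154, 0.184, 262.335], [-0.24, -0.572, 0.785, -977.341], [-0.016, -0.806, -0.592, 802.349], [0.0, 0.0, 0.0, 1.0]] 539.0507013670965
side knob {'centre': [301.5, 274.5], 'p': 0.58} [456. -44.  31.]
side knob_grip {'centre': [299.4, 272.6], 'p': 0.58} [451. -45.  39.]
side spindle_tip {'centre': [285.0, 197.3], 'p': 0.42} [470. 196.  95.]
side inflator {'centre': [296.6, 210.4], 'p': 0.6} [490. 152.  79.]
side dial_mark {'centre': [296.2, 213.5], 'p': 0.92} [486. 140.  78.]
side knob_pointer {'centre': [300.9, 276.2], 'p': 0.81} [455. -43.  26.]
```

Run:
```python
import cv2
a=cv2.imread('pics/scene0.png')[150:350,180:440];b=cv2.imread('pics/side0.png')[130:330,200:400]
cv2.imwrite('pics/a.png',cv2.resize(a,None,fx=3,fy=3,interpolation=2));cv2.imwrite('pics/b.png',cv2.resize(b,None,fx=3,fy=3,interpolation=2))
```

```text
(no output)
```

View pics/a.png

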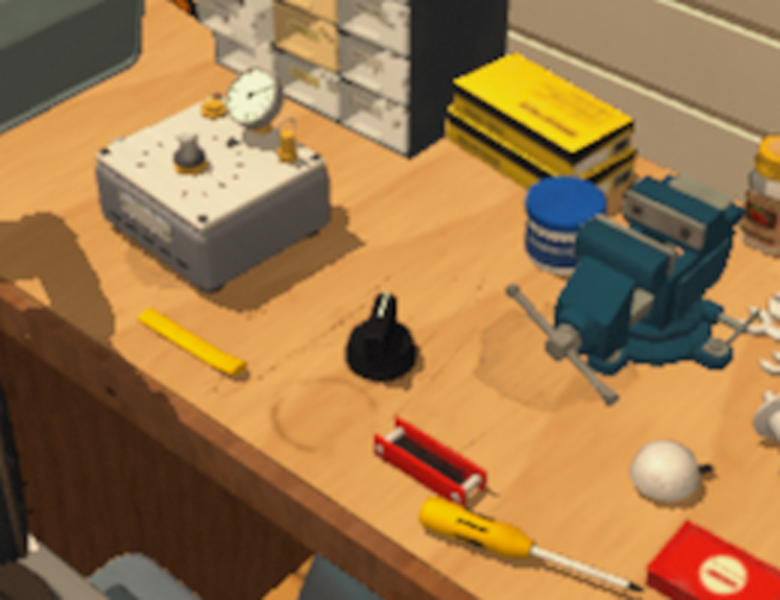

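View pics/b.png

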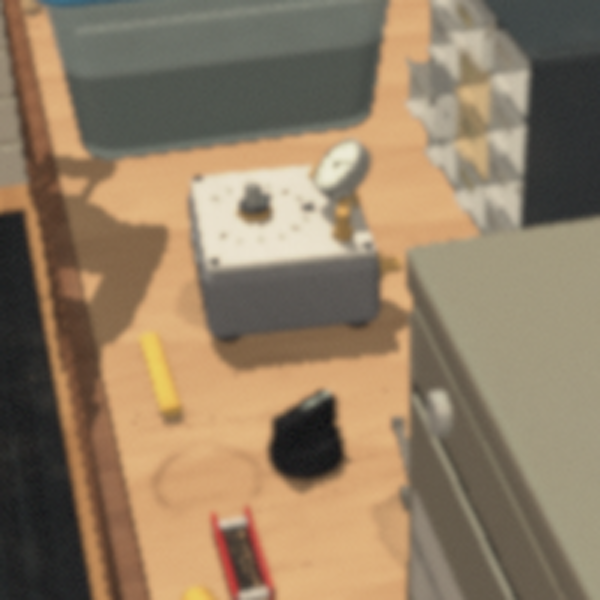

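View pics/scene0.png

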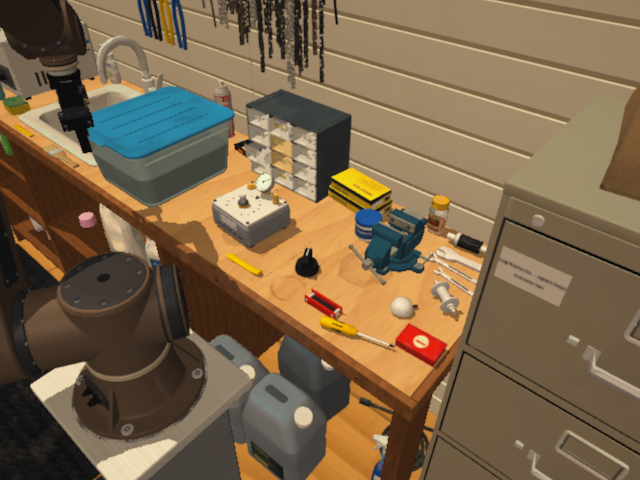

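The crops show the knob at scene pixel ~(307,266), with its white line towards the upper right. The inflator spindle is at ~(243,201), with the gauge behind it. I'll measure these from the depth images.

Run:
```python
from h import *
from scipy.spatial.transform import Rotation as R
s=env.state()
Tw=np.eye(4);Tw[:3,:3]=R.from_euler('xyz',s['tcp_rot']).as_matrix();Tw[:3,3]=s['eef_pos']
print(np.round(np.linalg.inv(Tw)@np.array(viewer.get_calibration('wrist')['T']),3), viewer.get_calibration('wrist')['fx'])
for n in['scene','side']:
    z=np.load(f'pics/{n}0.npz');d=z['d'];T=z['T'];fx,fy,cx,cy=z['k']
    v,u=np.mgrid[:480,:640];P=np.stack([(u-cx)/fx*d,(v-cy)/fy*d,d],-1)@T[:3,:3].T+T[:3,3]
    x,y,h=P[...,0],P[...,1],P[...,2]
    p=cv2.imread(f'pics/{n}0.png').max(-1)
    m=(d>0)&(abs(x-450)<60)&(abs(y+45)<60)&(h>5)&(p<70); print(n,'knob skirt',np.c_[P[m].min(0),P[m].max(0)].round().tolist())
    m2=m&(h>40);print('top',m2.sum(),P[m2].mean(0).round(1),np.c_[P[m2].min(0),P[m2].max(0)].round().tolist())
    m=(d>0)&(abs(x-470)<130)&(abs(y-170)<130)&(h>70)&(h<86); q=P[m][:,:2].astype(np.float32)
    print('deck',cv2.minAreaRect(q),P[m][:,2].mean())
    m=(d>0)&(abs(x-460)<40)&(abs(y-180)<40)&(h>90);print('spindle',m.sum(),P[m].mean(0).round(1),P[m].max(0).round())
    m=(d>0)&(abs(x-500)<100)&(abs(y-170)<100)&(h>128);print('gauge',m.sum(),P[m].mean(0).round(1) if m.sum() else 0,)
```

```text
[[-0.0000e+00 -9.6700e-01 -2.5300e-01  7.0817e+01]
 [ 1.0000e+00  0.0000e+00 -1.0000e-03 -1.1790e+00]
 [ 1.0000e-03 -2.5300e-01  9.6700e-01 -9.3089e+01]
 [ 0.0000e+00  0.0000e+00  0.0000e+00  1.0000e+00]] 341.84169323449004
scene knob skirt [[427.0, 482.0], [-61.0, -6.0], [5.0, 50.0]]
top 101 [452.5 -35.9  45.4] [[430.0, 479.0], [-52.0, -15.0], [40.0, 50.0]]
deck ((490.00830078125, 200.27706909179688), (157.775146484375, 145.8522186279297), 85.02945709228516) 79.2180994948089
spindle 66 [466.3 197.6  98.7] [483. 212. 114.]
gauge 64 [554.8 193.3 132.4]
side knob skirt [[432.0, 483.0], [-62.0, -22.0], [5.0, 49.0]]
top 93 [454.4 -39.   44.8] [[434.0, 481.0], [-52.0, -22.0], [40.0, 49.0]]
deck ((490.09130859375, 199.2779541015625), (161.0439453125, 141.8775634765625), 85.7292251586914) 79.01586043679666
spindle 61 [468.  199.3  99.4] [483. 213. 112.]
gauge 59 [556.2 191.2 132.4]
```

```bash
cat >> h.py <<'E'
from scipy.spatial.transform import Rotation as Rot
def go(x,y,z,yaw):
    s=env.state();R=Rot.from_euler('xyz',s['tcp_rot']).as_matrix()
    d=R.T@(np.array([x,y,z])-s['eef_pos'])/10
    t=-((yaw-s['tcp_rot'][2]+np.pi)%(2*np.pi)-np.pi)
    dl=Rot.from_euler('xyz',[np.pi,0,yaw]).as_matrix().T@(np.array([x,y,z])-s['eef_pos'])/10
    print('t',s['t'],'pos',s['eef_pos'].round(1),s['tcp_rot'].round(3),'shift-first cm',d.round(2),'turn',round(t,3),'shift-after-turn',dl.round(2),'op',round(s['opening'],3),'F',s['ft_force'].round(1))
E
python3 -c "
from h import *
go(468,199,290,3.7)"
```

```text
t 0.7 pos [267.8 564.7 292.3] [3.141 0.    2.699] shift-first cm [-33.76 -24.47   0.23] turn -1.001 shift-after-turn [  2.4  -41.62   0.23] op 1.0 F [-0.4 -0.3  0.4]
```

Run:
```python
import numpy as np
for n in['scene','side']:
    z=np.load(f'pics/{n}0.npz');d=z['d'];T=z['T'];fx,fy,cx,cy=z['k']
    v,u=np.mgrid[:480,:640];P=np.stack([(u-cx)/fx*d,(v-cy)/fy*d,d],-1)@T[:3,:3].T+T[:3,3]
    for y0 in range(250,650,50):
        m=(d>0)&(P[...,1]>y0)&(P[...,1]<y0+50)&(P[...,0]>200)&(P[...,0]<560); q=P[m]; h=q[:,2]
        print(n,y0,m.sum(),np.percentile(h,[50,90,99,100]).round() if m.sum() else '', q[h>120][:,0].min().round() if (h>120).any() else '')
```

```text
scene 250 1304 [-2. 79. 83. 93.] 
scene 300 996 [ -3.   0. 594. 605.] 200.0
scene 350 1467 [ -3. 550. 588. 599.] 200.0
scene 400 6004 [-100.  497.  557.  577.] 200.0
scene 450 5162 [104. 327. 551. 573.] 200.0
scene 500 3664 [338. 452. 521. 547.] 200.0
scene 550 1665 [190. 421. 455. 520.] 201.0
scene 600 1584 [151. 193. 333. 336.] 257.0
side 250 1061 [-3. 79. 81. 88.] 
side 300 804 [-5. -1.  2.  3.] 
side 350 765 [ -5.  -0. 539. 542.] 200.0
side 400 2762 [154. 511. 533. 539.] 200.0
side 450 5188 [ 94. 322. 511. 524.] 201.0
side 500 2969 [353. 465. 506. 514.] 200.0
side 550 1302 [190. 443. 490. 501.] 201.0
side 600 1219 [190. 310. 334. 335.] 276.0
```

```bash
python3 -m inch '{"hand":[1,1,1,1,1,1,1,1,1,1,1,1,1,1],"delta_pos":[[-2.4,-1.75,0],[-2.4,-1.75,0],[-2.4,-1.75,0],[-2.4,-1.75,0],[-2.4,-1.75,0],[-2.4,-1.75,0],[-2.4,-1.75,0],[-2.4,-1.75,0],[-2.4,-1.75,0],[-2.4,-1.75,0],[-2.4,-1.75,0],[-2.4,-1.75,0],[-2.4,-1.75,0],[-2.4,-1.75,0]],"turn":[0,0,0,0,0,0,0,0,0,0,0,0,0,0]}'
python3 -m inch '{"hand":[1,1,1,1,1,1,1,1,1,1],"delta_pos":[[0,0,0],[0,0,0],[0,0,0],[0,0,0],[0,0,0],[0,0,0],[0,0,0],[0,0,0],[0,0,0],[0,0,0]],"turn":[-0.14,-0.14,-0.14,-0.14,-0.14,-0.14,-0.14,0,0,0]}'
python3 - <<'E'
from h import *
go(468,199,290,3.7)
p,d,c=shot('wrist','w1')
for l in['spindle_tip','spindle_seat','dial_mark','inflator']:
    for r in search_frame('wrist',l)[:2]: print(l,r,w(c,d,*r['centre']).round(1))
E
```

```text
t: 2.1
eef_pos: [466.9, 198.3, 292.4]
tcp_rot: [3.141, 0.0, 2.699]
ft_force: [0.8, -0.1, -0.1]
opening: 1.0
t: 3.1
eef_pos: [466.4, 199.4, 292.3]
tcp_rot: [3.142, 0.0, -2.608]
ft_force: [1.2, 0.3, 0.2]
opening: 0.996
t 3.1 pos [466.4 199.4 292.3] [ 3.142  0.    -2.608] shift-first cm [-0.12 -0.12  0.23] turn -0.024 shift-after-turn [-0.11 -0.12  0.23] op 0.996 F [1.2 0.3 0.2]
spindle_tip {'centre': [317.6, 238.8], 'p': 0.87} [465.8 198.9 112.6]
spindle_seat {'centre': [321.5, 238.3], 'p': 0.91} [463.8 201.5 112.5]
dial_mark {'centre': [304.7, 243.9], 'p': 0.94} [480.1 194.1  92.7]
inflator {'centre': [303.8, 237.4], 'p': 0.69} [475.5 190.6  91.8]
```

View pics/w1.png

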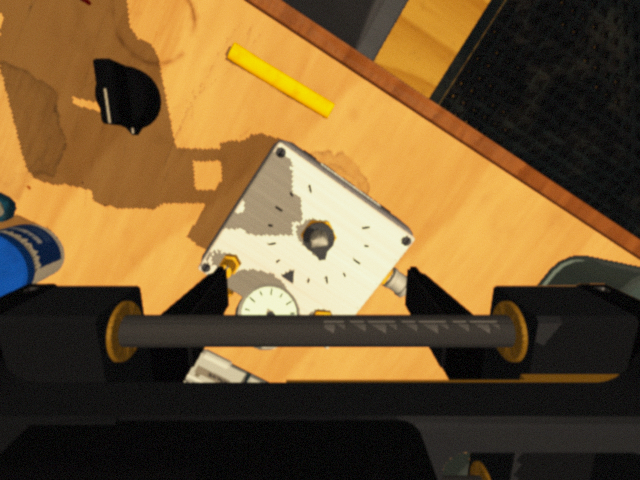

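Run:
```python
import cv2,numpy as np
p=cv2.imread('pics/w1.png')
a=cv2.resize(p[205:285,270:370],None,fx=7,fy=7,interpolation=2)
cv2.imwrite('pics/w1a.png',cv2.convertScaleAbs(a,alpha=1.6,beta=20))
b=cv2.resize(p[40:150,70:180],None,fx=5,fy=5,interpolation=2)
cv2.imwrite('pics/w1b.png',cv2.convertScaleAbs(b,alpha=2.5,beta=30))
```

```text
(no output)
```

View pics/w1a.png

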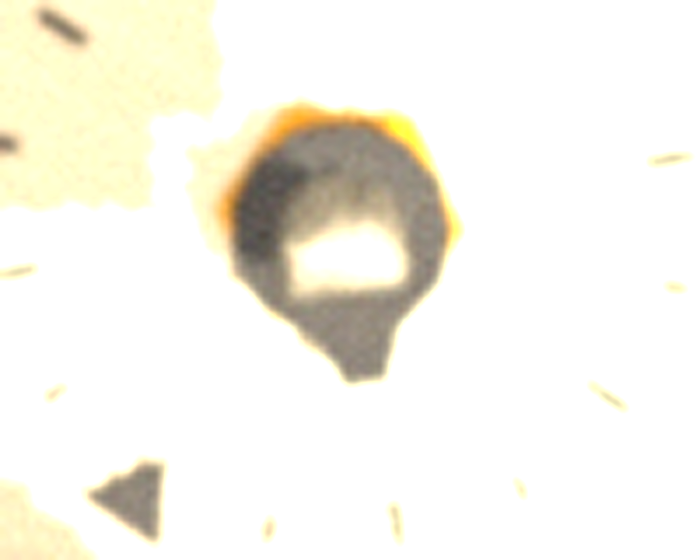

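View pics/w1b.png

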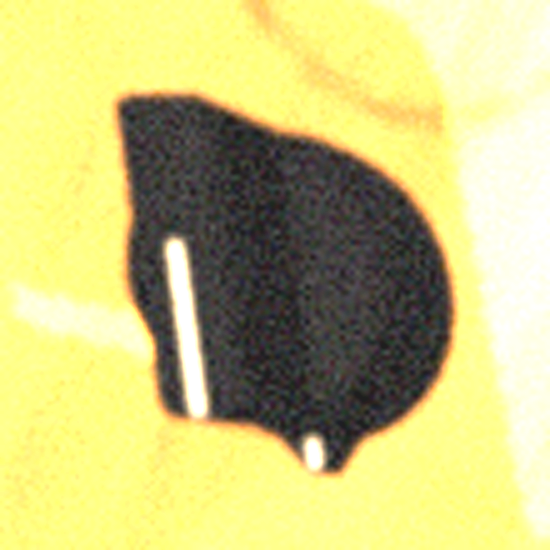

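```bash
cat >> h.py <<'E'
def ray(z,u,v,h):
    T=z['T'];fx,fy,cx,cy=z['k']; r=T[:3,:3]@[(u-cx)/fx,(v-cy)/fy,1]; return T[:3,3]+r*(h-T[2,3])/r[2]
E
python3 - <<'E'
from h import *
z=np.load('pics/w1.npz')
A=lambda x,y,h: ray(z,270+x/7,205+y/7,h)
B=lambda x,y,h: ray(z,70+x/5,40+y/5,h)
ang=lambda a,b: np.arctan2(*(b-a)[1::-1])
img=cv2.imread('pics/w1.png')
# spindle flat edge at top z=112: (293,298)-(410,290)
f=[A(293,297,108),A(410,290,108)]; print('flat edge',f, 'normal',ang(*f)+np.pi/2,ang(*f)-np.pi/2)
c=A(340,222,92);tab=A(364,378,92);tip=A(162,463,84.5);print('flange',c,'tab',tab,ang(c,tab),np.linalg.norm(tab-c))
print('tri',tip,ang(c,tip),np.linalg.norm((tip-c)[:2]))
for q in [(92,495),(162,463),(157,540)]: print(A(*q,84.5))
# flange extents
for q in [(232,215),(446,215),(340,118)]:print('fl',A(*q,92))
# deck corners screws
for q in [(280,152),(407,240),(206,267)]: print('screw',ray(z,*q,81))
l=[B(173,243,48),B(200,415,48)];print('line',l,ang(*l),np.linalg.norm(l[0]-l[1]))
n=B(325,462,4.5);print('nose',n, B(313,455,8))
print('bar corners',B(120,100,48),B(195,97,48))
d=z['d'];
T=z['T'];fx,fy,cx,cy=z['k'];v,u=np.mgrid[:480,:640];P=np.stack([(u-cx)/fx*d,(v-cy)/fy*d,d],-1)@T[:3,:3].T+T[:3,3]
m=(d>0)&(abs(P[...,0]-466)<12)&(abs(P[...,1]-199)<12)&(P[...,2]>107);print('sp top',m.sum(),P[m].mean(0),P[m].min(0),P[m].max(0))
m=(d>0)&(P[...,1]<0)&(P[...,2]>43)&(P[...,2]<60)&(P[...,1]>-90);print('bar top',m.sum(),P[m].mean(0),cv2.minAreaRect(P[m][:,:2].astype(np.float32)))
E
```

```text
flat edge [array([475.72799157, 199.22245055, 108.        ]), array([467.79373741, 210.91070064, 108.        ])] normal 3.7379640982679248 0.5963714446781316
flange [468.27233157 201.48491599  92.        ] tab [484.51067978 214.71188091  92.        ] 0.6835508208591454 20.943651872927596
tri [510.45420738 198.98654885  84.5       ] -0.05915933783768028 42.25579824584324
[519.16262473 193.17124797  84.5       ]
[510.45420738 198.98654885  84.5       ]
[520.32932944 203.82608583  84.5       ]
fl [474.43779539 189.26972849  92.        ]
fl [460.66605596 212.54982315  92.        ]
fl [456.7303235  194.63574336  92.        ]
screw [422.72114138 135.81025373  81.        ]
screw [431.8773765  274.62761861  81.        ]
screw [549.83566602 126.82637429  81.        ]
line [array([457.19025111, -32.62901357,  48.        ]), array([482.73610837, -17.07083201,  48.        ])] 0.5470324237627059 29.91066426247028
nose [488.1280375  -13.64105877   4.5       ] [487.3412972  -14.76141636   8.        ]
bar corners [439.64238741 -49.74400424  48.        ] [432.32579393 -38.32604714  48.        ]
sp top 209 [467.05665295 200.32487567 111.43038814] [461.25258595 193.96691819 107.03328038] [475.00697745 208.83488205 114.06837814]
bar top 2085 [519.25305836 -33.59610706  49.39713712] ((553.18994140625, -42.198177337646484), (52.585174560546875, 243.90541076660156), 85.39103698730469)
```

The wrist view shows:
- **Spindle:** pixel ~(318,237), with the flange tab pointing down-image, about 0.65 rad in world.
- **Triangle:** pixel ~(288,275), -0.06 rad from the axis. Its tip is 42 mm from the axis against 40 mm expected.
- **Knob:** white line 29.9 mm long at 0.55 rad, axis at about (457,-32).

I'll take a closer look at the knob from above.

```bash
python3 -c "
from h import *
go(457,-32,240,3.69)"
```

```text
t 3.35 pos [466.4 199.4 292.2] [ 3.142  0.    -2.605] shift-first cm [ 12.63 -19.41   5.22] turn -0.012 shift-after-turn [ 12.87 -19.26   5.22] op 0.998 F [0.1 0.1 0.4]
```

```bash
python3 -m inch '{"hand":[1,1,1,1,1,1,1,1,1,1,1],"delta_pos":[[1.26,-1.94,0.52],[1.26,-1.94,0.52],[1.26,-1.94,0.52],[1.26,-1.94,0.52],[1.26,-1.94,0.52],[1.26,-1.94,0.52],[1.26,-1.94,0.52],[1.26,-1.94,0.52],[1.26,-1.94,0.52],[1.26,-1.94,0.52],[0,0,0]],"turn":[0,0,0,0,0,0,0,0,0,0,-0.01]}'
python3 -m inch '{"hand":[1,1,1],"delta_pos":[[0,0,0],[0,0,0],[0,0,0]],"turn":[0,0,0]}'
python3 - <<'E'
from h import *
go(457,-32,240,3.69)
p,d,c=shot('wrist','w2')
b=cv2.resize(p[160:320,220:420],None,fx=4,fy=4,interpolation=2)
cv2.imwrite('pics/w2b.png',cv2.convertScaleAbs(b,alpha=2.5,beta=30))
E
```

```text
t: 4.45
eef_pos: [457.3, -33.5, 239.8]
tcp_rot: [3.141, -0.0, -2.597]
ft_force: [0.9, -1.0, -0.7]
opening: 0.997
t: 4.75
eef_pos: [457.5, -31.0, 240.4]
tcp_rot: [-3.141, 0.0, -2.594]
ft_force: [-0.7, 0.3, 0.7]
opening: 0.997
t 4.75 pos [457.5 -31.  240.4] [-3.141  0.    -2.594] shift-first cm [ 0.1  -0.06  0.04] turn -0.0 shift-after-turn [ 0.1  -0.06  0.04] op 0.997 F [-0.7  0.3  0.7]
```

View pics/w2b.png

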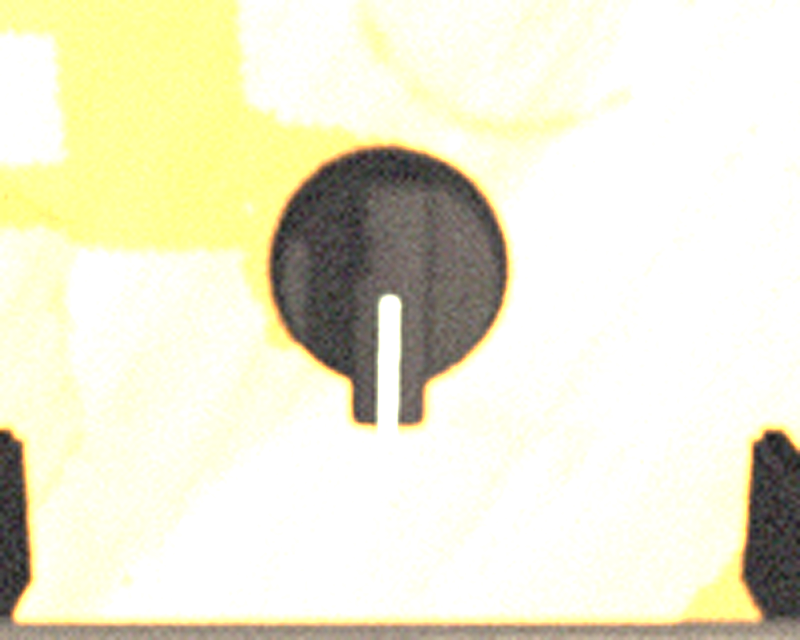

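Run:
```python
from h import *
z=np.load('pics/w2.npz')
B=lambda x,y,h: ray(z,220+x/4,160+y/4,h)
a,b=B(390.5,296,48),B(387.5,424,48);print(a,b,np.arctan2(*(b-a)[1::-1]),np.linalg.norm(a-b))
print('from bar end',b-28*(b-a)/np.linalg.norm(b-a))
l,r,t=B(271,268,12),B(507,268,12),B(388,147,22);print('skirt',(l+r)/2,np.linalg.norm(l-r), t+30*(b-a)/np.linalg.norm(b-a), 'mid',B(388,258,15))
```

```text
[456.06266784 -31.94560021  48.        ] [481.18441587 -17.35718236  48.        ] 0.5261139419035457 29.050372784895373
from bar end [456.97099355 -31.41812756  48.        ]
skirt [457.8365148  -31.18818822  12.        ] 56.834991078228974 [457.86710967 -32.23909929  22.        ] mid [455.30596161 -33.01518581  15.        ]
```

The picture shows the knob centred at crop (388,268), with its pointer straight down-image. It lies between the jaws and within 1 mm of the TCP, so I'll go down and grip.

```bash
python3 -m inch '{"hand":[1,1,1,1,1,1,1,1,1,1],"delta_pos":[[0,0,2],[0,0,2],[0,0,2],[0,0,2],[0,0,2],[0,0,1.5],[0,0,1.2],[0,0,0.9],[0,0,0],[0,0,0]],"turn":[0,0,0,0,0,0,0,0,0,0]}'
python3 -c "
from h import *
go(457,-31.7,104,3.678)"
```

```text
t: 5.8
eef_pos: [457.6, -31.6, 104.4]
tcp_rot: [-3.142, 0.0, -2.594]
ft_force: [-0.6, -1.0, 0.3]
opening: 1.007
t 5.8 pos [457.6 -31.6 104.4] [-3.142  0.    -2.594] shift-first cm [0.05 0.02 0.04] turn 0.011 shift-after-turn [0.06 0.02 0.04] op 1.007 F [-0.6 -1.   0.3]
```

```bash
python3 -m inch '{"hand":[0,0,0,0,0,0,0,0,0,0,0,0,0,0],"delta_pos":[[0,0,0],[0,0,0],[0,0,0],[0,0,0],[0,0,0],[0,0,0],[0,0,0],[0,0,0],[0,0,0],[0,0,0],[0,0,0],[0,0,0],[0,0,0],[0,0,0]],"turn":[0,0,0,0,0,0,0,0,0,0,0,0,0,0]}'
python3 -m inch '{"hand":[0,0,0,0,0,0,0,0,0,0,0,0],"delta_pos":[[0,0,-1],[0,0,-2],[0,0,-2],[0,0,-2],[0,0,-2],[0,0,-2],[0,0,-2],[0,0,-2],[0,0,-1],[0,0,0],[0,0,0],[0,0,0]],"turn":[0,0,0,0,0,0,0,0,0,0,0,0]}'
python3 - <<'E'
from h import *
go(468,201,240,3.8)
shot('wrist','w3');p,d,c=shot('side','s3')
r=search_frame('side','knob');print(r[:1],w(c,d,*r[0]['centre']).round() if r else 0)
E
```

```text
t: 7.2
eef_pos: [457.4, -31.7, 104.2]
tcp_rot: [3.141, 0.0, -2.594]
ft_force: [-0.7, -0.1, -0.1]
opening: 0.187
t: 8.4
eef_pos: [457.1, -31.7, 263.4]
tcp_rot: [3.141, -0.001, -2.594]
ft_force: [0.2, -0.1, -0.2]
opening: 0.188
t 8.4 pos [457.1 -31.7 263.4] [ 3.141e+00 -1.000e-03 -2.594e+00] shift-first cm [-13.04  19.3    2.35] turn -0.111 shift-after-turn [-15.1   17.74   2.34] op 0.188 F [ 0.2 -0.1 -0.2]
[{'centre': [294.9, 221.7], 'p': 0.77}] [445. -50. 181.]
```

View pics/w3.png

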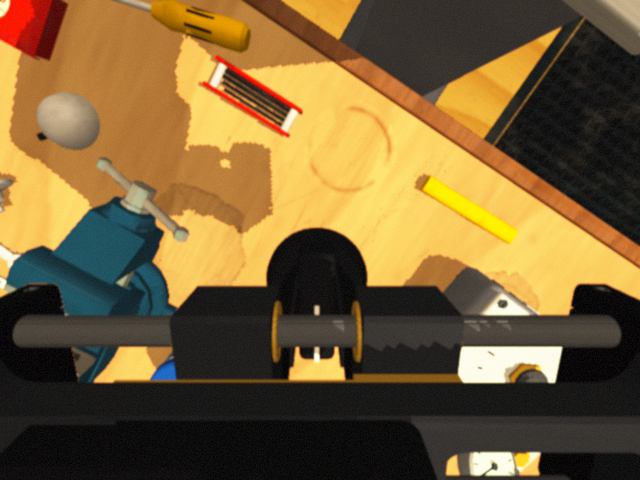

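View pics/s3.png

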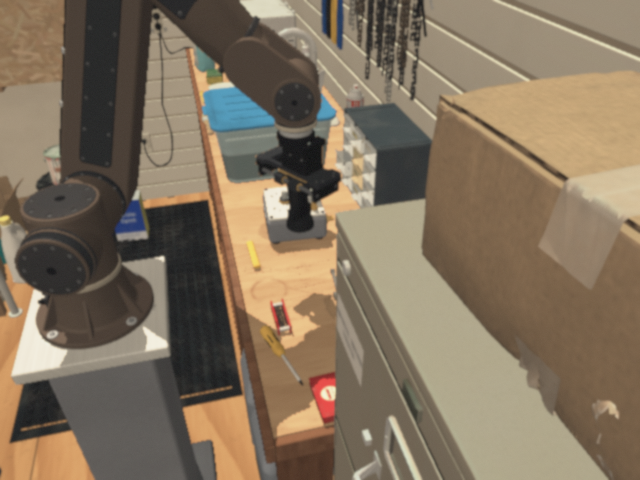

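The grip holds: the opening is 0.188, or 17.9 mm against the 18 mm bar, and the knob hangs level below the jaws at pixel (317,270). Next I'll refine the spindle's axis and flat by overlaying a model on w1.

```bash
cat > fit.py <<'E'
from h import *
z=np.load('pics/w1.npz');img=cv2.imread('pics/w1.png')
T=z['T'];fx,fy,cx,cy=z['k']
def proj(P):
    q=(np.asarray(P)-T[:3,3])@T[:3,:3]; return np.c_[fx*q[:,0]/q[:,2]+cx,fy*q[:,1]/q[:,2]+cy]
def draw(x,y,f,dial,name):
    S=8;o=np.array([270,205]);im=cv2.convertScaleAbs(cv2.resize(img[205:285,270:370],None,fx=S,fy=S,interpolation=2),alpha=1.4,beta=20)
    def pl(P,col): cv2.polylines(im,[(((proj(P)-o+.5)*S)).astype(np.int32)],True,col,1)
    t=np.linspace(0,2*np.pi,80)
    pl(np.c_[x+14.5*np.cos(t),y+14.5*np.sin(t),0*t+92],(0,0,255))
    def D(r,h,fl):
        a=np.arccos(fl/r);u=np.linspace(a,2*np.pi-a,60)+f;pl(np.c_[x+r*np.cos(u),y+r*np.sin(u),0*u+h],(255,0,0))
    D(6,112,3);D(8,108.5,3);D(8,92,3)
    tri=[x+40*np.cos(dial),y+40*np.sin(dial),84.5];pl([tri,[x,y,84.5]],(0,160,0))
    pl([[x,y,92],[x+21*np.cos(f),y+21*np.sin(f),92]],(255,0,255))
    cv2.imwrite('pics/'+name+'.png',im)
import sys
a=[float(v) for v in sys.argv[1:5]]
hsv=cv2.cvtColor(img,cv2.COLOR_BGR2HSV)
from scipy.optimize import minimize
draw(*a,sys.argv[5])
E
python3 fit.py 468 201 .65 -.065 f1
```

```text
(no output)
```

View pics/f1.png

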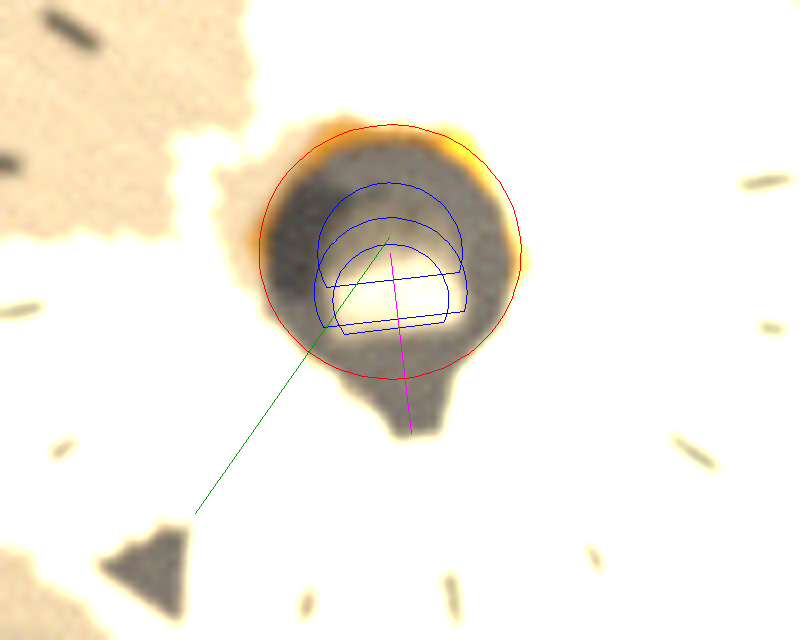

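```bash
python3 fit.py 469.1 201.7 .66 -.06 f2; python3 -c "
from h import *
go(469.1,201.7,230,0.66-np.pi)"
```

```text
t 8.55 pos [457.3 -31.7 263.6] [ 3.141e+00 -1.000e-03 -2.594e+00] shift-first cm [-13.16  19.32   3.36] turn -0.113 shift-after-turn [-15.24  17.72   3.36] op 0.187 F [ 0.5  1.1 -1.3]
```

View pics/f2.png

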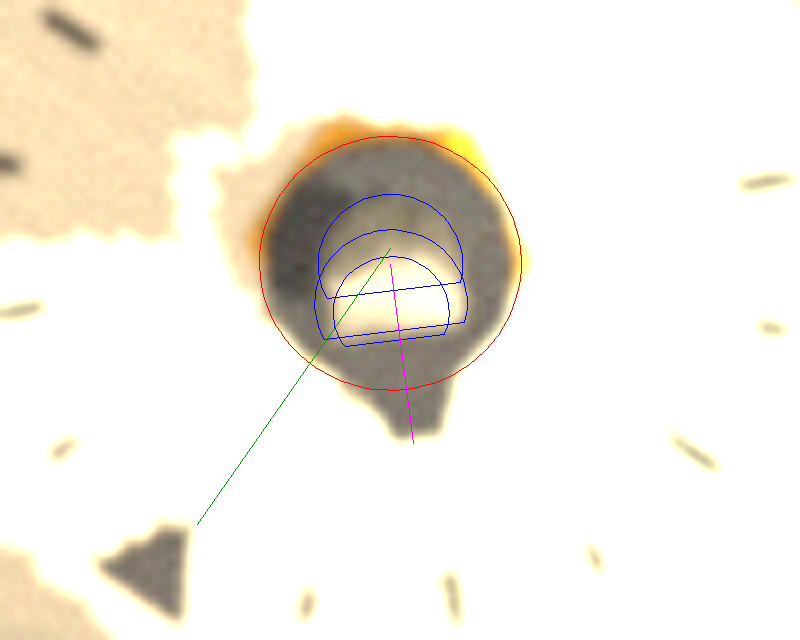

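The overlay fits the flange, the flat and the triangle: axis (469.1,201.7), flat at 0.66 rad, dial at about -0.07 rad. Next I'll carry the knob over the spindle.

```bash
python3 -m inch '{"hand":[0,0,0,0,0,0,0,0,0,0,0,0,0,0,0],"delta_pos":[[-1.0,1.5,0],[-1.5,2,0],[-1.5,2,0],[-1.5,2.2,0],[-1.5,2.2,0],[-1.5,2.2,0],[-1.5,2.2,0],[-1.5,2.2,0],[-1.1,2.0,0],[-0.56,0.82,0],[0,0,0],[0,0,1],[0,0,1],[0,0,1],[0,0,0]],"turn":[0,0,0,0,0,0,0,0,0,0,-0.113,0,0,0,0]}'
python3 - <<'E'
from h import *
go(469.1,201.7,226,0.66-np.pi)
shot('wrist','w4')
for n in['scene','side']:
    p,d,c=shot(n,n+'4')
E
```

```text
t: 10.05
eef_pos: [468.9, 201.2, 232.5]
tcp_rot: [3.14, -0.003, -2.483]
ft_force: [-0.5, -0.2, -1.2]
opening: 0.183
t 10.05 pos [468.9 201.2 232.5] [ 3.140e+00 -3.000e-03 -2.483e+00] shift-first cm [-0.05  0.03  0.65] turn -0.002 shift-after-turn [-0.05  0.03  0.65] op 0.183 F [-0.5 -0.2 -1.2]
```

Run:
```python
import cv2,numpy as np
a=cv2.imread('pics/scene4.png')[150:250,190:310];b=cv2.imread('pics/side4.png')[150:250,230:350]
c=np.hstack([cv2.resize(a,(400,333),interpolation=2),cv2.resize(b,(400,333),interpolation=2)])
cv2.imwrite('pics/c4.png',cv2.convertScaleAbs(c,alpha=1.5,beta=10))
```

```text
(no output)
```

View pics/c4.png

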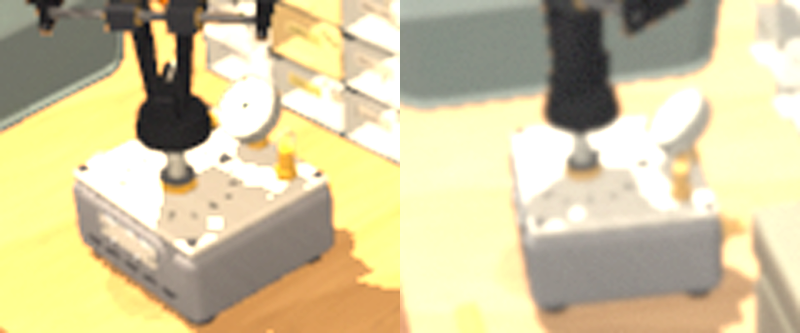

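View pics/w4.png

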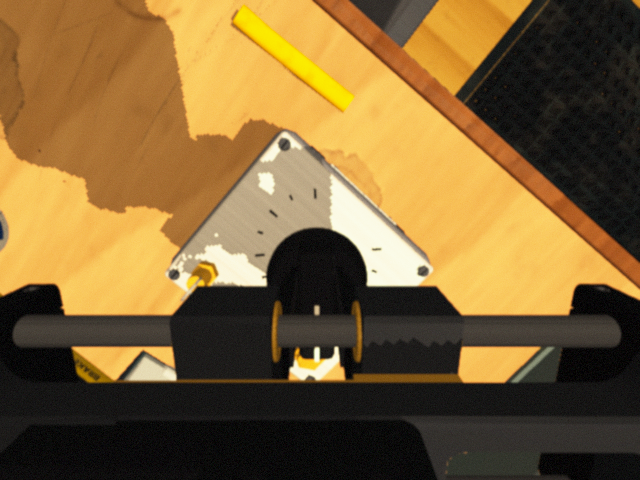

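In both outside views the knob is centred above the spindle and upright. I'll lower it in steps and check the force as I go.

```bash
python3 -m inch '{"hand":[0,0,0,0,0,0,0],"delta_pos":[[-0.05,0.02,0.4],[0,0,0.4],[0,0,0.4],[0,0,0.4],[0,0,0.2],[0,0,0.2],[0,0,0]],"turn":[0,0,0,0,0,0,0]}'
```

```text
t: 10.9
eef_pos: [469.5, 202.2, 214.0]
tcp_rot: [3.141, -0.0, -2.481]
ft_force: [0.3, 0.2, -0.7]
opening: 0.186
```

```bash
python3 -m inch '{"hand":[0,0,0,0,0],"delta_pos":[[0,0,0.2],[0,0,0.2],[0,0,0.2],[0,0,0],[0,0,0]],"turn":[0,0,0,0,0]}'
```

```text
t: 11.4
eef_pos: [469.1, 202.1, 207.9]
tcp_rot: [3.141, -0.001, -2.481]
ft_force: [-4.5, -1.3, -2.8]
opening: 0.192
```

```bash
python3 -m inch '{"hand":[0,0,0,0,0],"delta_pos":[[0.05,0.02,0],[0,0,0.2],[0,0,0.2],[0,0,0],[0,0,0]],"turn":[0,0,0,0,0]}'
```

```text
t: 11.9
eef_pos: [468.9, 202.0, 204.1]
tcp_rot: [3.141, -0.0, -2.481]
ft_force: [-3.7, -0.3, -2.5]
opening: 0.185
```

```bash
python3 -m inch '{"hand":[0,0,0,0,0,0],"delta_pos":[[0.03,0.03,0],[0,0,0.2],[0,0,0.2],[0,0,0.2],[0,0,0],[0,0,0]],"turn":[0,0,0,0,0,0]}'
```

```text
t: 12.5
eef_pos: [468.7, 202.1, 198.1]
tcp_rot: [-3.142, 0.0, -2.481]
ft_force: [-3.0, -0.9, -1.7]
opening: 0.185
```

```bash
python3 -m inch '{"hand":[0,0,0,0,0,0],"delta_pos":[[0.02,0.02,0],[0,0,0.15],[0,0,0.1],[0,0,0],[0,0,0],[0,0,0]],"turn":[0,0,0,0,0,0]}'
```

```text
t: 13.1
eef_pos: [468.5, 202.2, 196.0]
tcp_rot: [-3.141, 0.001, -2.481]
ft_force: [-2.0, -1.1, 4.1]
opening: 0.191
```

There's contact at TCP z = 196, which is where fully home should be. Now I'll turn the pointer to the triangle, +0.73 rad about the tool's z.

```bash
python3 -m inch '{"hand":[0,0,0,0,0,0,0,0,0,0,0],"delta_pos":[[0,0,0],[0,0,0],[0,0,0],[0,0,0],[0,0,0],[0,0,0],[0,0,0],[0,0,0],[0,0,0],[0,0,0],[0,0,0]],"turn":[0.08,0.09,0.09,0.09,0.09,0.09,0.09,0.09,0.02,0,0]}'
python3 - <<'E'
from h import *
go(469,201.7,190,-.07-np.pi)
print(env.state()['moment'])
shot('wrist','w5')
for n in['scene','side']: shot(n,n+'5')
a=cv2.imread('pics/scene5.png')[150:250,190:310];b=cv2.imread('pics/side5.png')[150:250,230:350]
c=np.hstack([cv2.resize(a,(400,333),interpolation=2),cv2.resize(b,(400,333),interpolation=2)])
cv2.imwrite('pics/c5.png',cv2.convertScaleAbs(c,alpha=1.5,beta=10))
E
```

```text
t: 14.2
eef_pos: [468.3, 202.8, 196.0]
tcp_rot: [3.14, 0.0, 3.071]
ft_force: [-4.5, 7.0, 5.0]
opening: 0.189
t 14.2 pos [468.3 202.8 196. ] [3.14  0.    3.071] shift-first cm [-0.08 -0.11  0.6 ] turn -0.0 shift-after-turn [-0.08 -0.11  0.6 ] op 0.189 F [-4.5  7.   5. ]
[1.3030258  0.8629084  0.08860717]
```

View pics/c5.png

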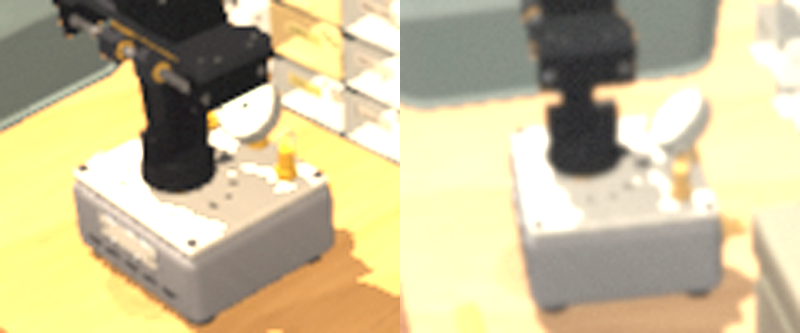

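View pics/w5.png

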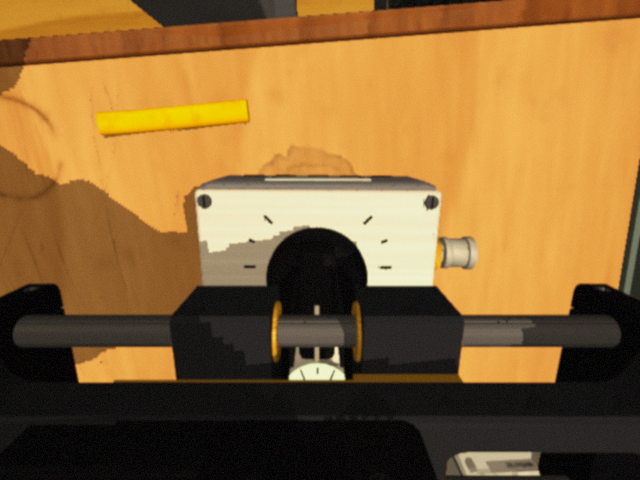

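The knob is home and the tool is square to the box, with the pointer towards the gauge and triangle. Next I'll ease off the side load and press.

```bash
python3 -m inch '{"hand":[0,0,0,0,0,0,0],"delta_pos":[[0.03,0.05,0],[0,0,0.1],[0,0,0.1],[0,0,0.1],[0,0,0],[0,0,0],[0,0,0]],"turn":[0,0,0,0,0,0,0]}'
```

```text
t: 15.05
eef_pos: [468.3, 203.0, 193.1]
tcp_rot: [3.141, 0.001, 3.072]
ft_force: [-4.0, 2.2, 7.8]
opening: 0.187
```

```bash
python3 -m inch '{"hand":[0,0,0,0,0,0,0],"delta_pos":[[0.03,0.02,0],[0,0,0.1],[0,0,0.1],[0,0,0],[0,0,0],[0,0,0],[0,0,0]],"turn":[0,0,0,0,0,0,0]}'
```

```text
t: 15.75
eef_pos: [468.2, 203.1, 191.3]
tcp_rot: [3.141, 0.001, 3.072]
ft_force: [-2.9, 1.7, 8.7]
opening: 0.187
```

```bash
python3 -m inch '{"hand":[0,0,0,0,0],"delta_pos":[[0,0,0.1],[0,0,0.05],[0,0,0],[0,0,0],[0,0,0]],"turn":[0,0,0,0,0]}'
python3 -m inch '{"hand":[0,0,0,0],"delta_pos":[[0,0,0.05],[0,0,0],[0,0,0],[0,0,0]],"turn":[0,0,0,0]}'
```

```text
t: 16.25
eef_pos: [468.2, 203.1, 190.1]
tcp_rot: [3.141, 0.002, 3.072]
ft_force: [-3.7, 0.7, 13.8]
opening: 0.188
t: 16.65
eef_pos: [468.2, 203.1, 190.0]
tcp_rot: [3.141, 0.002, 3.072]
ft_force: [-5.3, 1.4, 18.9]
opening: 0.189
```

The position stops at z = 190.0 while the force rises to 19 N. That puts the spindle at its 6 mm stop, with the underside at 86 mm as expected. One last look.

Run:
```python
from h import *
shot('wrist','w6')
for n in['scene','side']:
    p,d,c=shot(n,n+'6')
    for l in['tyre_lever_1','hex_key_set']:
        r=search_frame(n,l);print(n,l,r[0]['p'],r[0]['centre'])
a=cv2.imread('pics/scene6.png')[150:250,190:310];b=cv2.imread('pics/side6.png')[150:250,230:350]
c=np.hstack([cv2.resize(a,(400,333),interpolation=2),cv2.resize(b,(400,333),interpolation=2)])
cv2.imwrite('pics/c6.png',cv2.convertScaleAbs(c,alpha=1.5,beta=10))
s=env.state();print(s['t'],s['eef_pos'],s['ft_force'],s['tcp_rot'])
```

```text
scene tyre_lever_1 0.73 [245.2, 262.8]
scene hex_key_set 0.68 [326.3, 306.9]
side tyre_lever_1 0.48 [256.0, 253.9]
side hex_key_set 0.73 [282.5, 317.3]
17.0 [468.15657497 203.08805506 190.01190944] [-5.30684092  1.02482165 19.88946494] [3.14061232e+00 2.04614839e-03 3.07184543e+00]
```

View pics/c6.png

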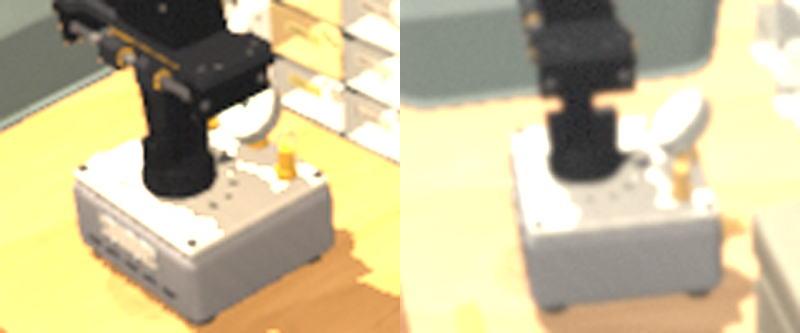

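View pics/w6.png

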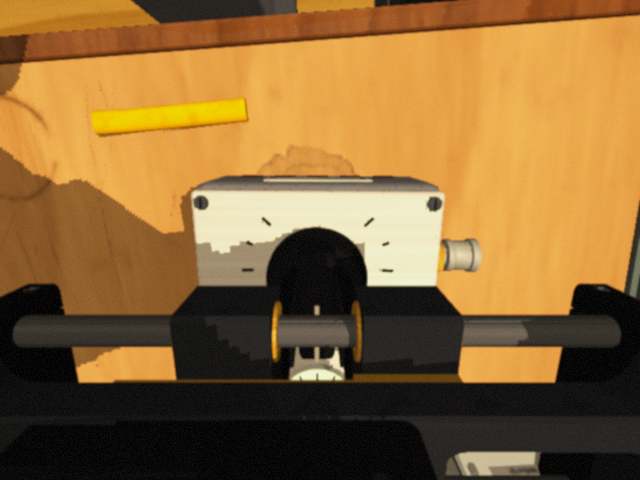

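The pictures show the knob low on the dial, with its skirt close to the deck and the line on the bar pointing at the gauge. The tyre lever and hex key set lie where they did. Handing in.

```bash
python3 -c "
from cell import ticket
print(ticket.job_done())"
```

```text
the job is handed in; nothing more can be done
None
```

I put the knob on the spindle, turned its pointer to the raised triangle and pressed it down to the spring stop. I handed the job in at about 17 s of the 48 s, with the gripper still holding the knob pressed; no verdict comes back.

- **Fit:** the knob first met upward resistance at TCP z = 196 mm, the height expected for fully home. It had slid on with only 3–5 N of side force.
- **Pointer:** the tool was turned to 3.07 rad, which puts the pointer at about -0.07 rad. That matches my estimate of the triangle's direction, and the wrist picture shows the knob square to the box with its line toward the gauge.
- **Press:** the TCP stopped at z = 190.0 mm, 6 mm below first contact, while the force rose to about 20 N. That agrees with the spindle being at its stop.
- **Other things:** the tyre lever and hex key set look unmoved in the last pictures. I did not check the patch tin, bell or screwdriver again at the end, but the arm never went near them.

Two measurements disagreed slightly. My two readings of the flat's direction were about 0.1 rad apart, well inside the 0.3 rad allowed. My estimate of the spindle axis and the final TCP position differed by about 1.5 mm, and a side force of about 5 N remained at the end. The spindle's own angle cannot be seen under the knob. I inferred it from the play in the bore to be within about 0.3 rad of the triangle.

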